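Set the folding machine up for the pink job

ROBOT

A 6-joint arm with a two-finger parallel gripper is mounted at the origin on the work surface. World frame = base frame: x ahead of the robot, y to its left, z up, the work surface at z = 0. Lengths are in m, angles in degrees, forces in N, time in s.
With the tool pointing down it reaches from about 0.35 to 0.875 m from the base axis. Payload 4.2 kg.
Tool frame: the origin (TCP) lies on the front face of the gripper's body, between the roots of the fingers; the fingertips stand finger_overhang ahead of it and the grasp point (between the pads) lies 51 mm ahead of it (finger_overhang is the distance from the TCP to the fingertips, in m); z points along the fingers, y is the line along which they close (so a half turn about z gives the same grasp; the last joint's range is limited). The gripper opens to 87 mm and grips with 3 to 60 N. Pads are 19 mm wide; open, the fingers measure 117 mm over their backs; the gripper's body (75 mm by 190 mm) begins 51 mm behind the grasp point.
Start: joints at [-62.361, 22.042, 0.453, 0, -68.411, -14.817], TCP at [0.139, -0.609, 0.292] pointing down, gripper open.
Joint ranges: [-179.83, 179.83], [-69.29, 118.12], [-61.27, 80.66], [-181.25, 117.63], [-171.15, -9.14], [-177.46, 177.46]. Speed limits (degrees/s): [159.86, 159.86, 180, 180, 180, 180].

INTERFACE

Orientations are given as a 3x3 rotation matrix whose columns are the frame's x, y, z axes.
In Python, from station import sense, capture, camera_model, finish_job, finger_overhang gives the robot as it stands. The module is installed in compiled form; this text tells all that it offers.
- The arm moves only by the tool jog_arm, never from a script. Its argument "rows" is a list that holds one entry, the list of rows, each a list of 4 numbers: the shift along the tool's x, y, z in m, then the turn about the tool's z in rad. A call has 1 to 20 rows; each row shifts and turns the commanded pose from where the row before left it, along the tool's axes as they then stand; what a row does not reach is not made up. A row lasts 1/8 s, in which the tool goes at most 62.5 mm and 10.7 degrees, less where a joint would pass 70% of its speed; a pose out of reach is approached as far as the arm can. A call is refused whole if a number of a shift passes 0.0625 or a number of a turn 0.188, either way. A call with a gripper value outside its range is refused whole. "claw" is the opening, from 0 (shut) to 1 (fully open), set as the call begins (left out, the last holds). The fingers move at their own pace and stop on an object; the grip force is fixed at half the most. Time passes only in rows, so rows that do not move let the fingers close. It gives the time, the measured TCP pose, the force, the opening and the grip force at its end, in the units of the state.
- sense(): the state, without advancing time (a new reading comes with each control period).
- capture(name): name is "side" or "top"; returns the picture (420x560x3 uint8, red, green, blue); there is no depth.
- camera_model(name): a dict with "fovy" (degrees; the focal length in pixels is half the picture's height over the tangent of half this angle, whatever the lens; pixels are square), "cx", "cy" (the principal point, pixels), "eye" and "rotation" of the camera in the world. Camera axes: x right, y down, z forward; pixel columns grow to the right and rows downward; lengths in m; the calibration is good to about 2 mm. A picture is of the moment at which its call begins. camera_model takes no time and is no camera call.
- finish_job(): hands the job in; it is judged then, once.
The state is a dict: "time_s": time; "joints": joint angles; "joint_velocities": joint speeds; "effort": joint torques, N m; "tcp_pos": TCP position; "ee_rot": TCP orientation; "wrist_force": force on the tool from outside, world axes, zero at the start; "moment": the same for the moment, N m; "gripper_width": opening from 0.0 (shut) to 1.0 (fully open); "gripper_force": force on a finger pad.
Only numpy, scipy, OpenCV 4.12 (cv2) and the standard library are available. Lean on these libraries where they do the work, as an engineer would, in place of code of your own. Each camera call takes 0.05 s, during which the arm holds its last target. There are 200 camera calls.

TASK

The steel weight has been left on the folder's control box, in the way of the selector dial: first lift it off and set it down gently, flat on the middle of the pink stack of card, and let go of it. Then turn the dial, click by click, until its pointer rests in the notch at the pink mark, and leave everything else where it is.

Things in the scene. Friction and masses are not known exactly. Their poses are not given: they have to be found in the camera images.
- dial_axis (a point): point on the turning axis of the selector dial, on the top face of the control box (a cream box 250 x 250 mm, 50 mm high, fixed to the table, dial in the middle); its z is up, its -x is where the pointer points in the middle notch. The dial turns about the vertical
- dial (a joint): dial angle, rad: 0 when the pointer points along -x of point dial_axis, growing anticlockwise from above. Nine click notches 0.5236 rad (30 deg) apart, -2.094 to 2.094; end stops at -2.2 and 2.2. A spring pulls the pointer into the nearest notch; past half-way it snaps to the next. About 4 to 7 N across the pointer 40 mm from the axis turns it. Starts in a middle notch (-0.52, 0 or 0.52)
- pointer_tip (a point): outer end of the pointer, 29 mm above the box's top: a black upright bar with a white line on top, from the axis out to 50 mm, 12 mm wide, its underside 14 and its top 44 mm above the box's top. Below it a round hub, 34 mm radius, 13 mm high; over the axis a round boss, 13 mm radius, 44 mm high
- dial_aim (a point): the point the pointer aims at: 106 mm from the axis straight ahead of the pointer, on the box's top face, over the ring of marks
- mark_pink_spot (a point): centre of the pink mark: a flat disc 18 mm across on the box's top, 106 mm from the dial axis. Pink, yellow, blue, green, orange and white marks lie in any order at the six outer notches (joint -2.094, -1.571, -1.047, 1.047, 1.571, 2.094); small black dots show the three middle notches
- weight_handle (a point): middle of the handle bar of the steel weight: red bar 10 mm thick, 56 mm long, along the weight's x, on two 10 mm posts 28 mm either side, 60 mm above the underside. Block 80 x 44 x 22 mm (x, y, z), 0.5 to 0.8 kg. Starts on the control box beside the dial, 68 mm or so from its axis, across the pointer's path on one side
- weight: the same steel weight; origin at the centre of its underside, z up
- pink_top (a point): centre of the top face of the pink stack of card: 210 x 148 mm (x, y), top 45 mm above the table, in a dark tray of 230 x 168 mm and 8 mm high; fixed
- pink_stack: the pink stack with its tray; origin at the centre of its underside on the table. The yellow stack on the other side is of the same size
- tin: flat round aluminium tin, 40 mm across, 8 mm high, on the control box on the other side of the dial from the weight, its centre 69 mm or so from the axis; origin at the centre of its underside. To be left alone; the pointer passes over it
- staple_box: cardboard box 60 x 40 x 28 mm on the yellow stack; origin under its centre. To be left alone
- spray_can: blue can 56 mm across, 150 mm high; origin under its centre. To be left alone
- glue_bottle: white bottle 50 mm across, 140 mm high; origin under its centre. To be left alone
- tape_roll: roll of brown tape lying flat, 90 mm across, 24 mm high; origin under its centre. To be left alone
- mug: blue mug 76 mm across, 90 mm high, handle on its +y side; origin under its centre. To be left alone
Mind the look-alikes: they are no part of the job. There is more than one size of the weight; the job needs the middle-sized.

How it is judged (in metres and radians):
On the way, in this order (a step that is already met when the one before it is completed fails the run):
1. the weight stands, let go, flat on the middle of the pink stack (horizontal distance between weight_handle and pink_top below 0.045 m and z of weight_handle in the frame of pink_top between 0.054 and 0.066 m and angle between weight's own z axis and vertical below 0.1 rad and linear speed of weight below 0.03 m/s and contact force between weight and the fingers below 0.1 N), for 0.2 s.
2. the dial's pointer rests in the notch at the pink mark (horizontal distance between dial_aim and mark_pink_spot below 0.014 m and velocity of joint dial between -0.1 and 0.1 rad/s), for 0.2 s.
At the end, for the whole second after the job is handed in: Weight flat, at rest and released on the pink stack, its centre within 45 mm of the stack's; the point 106 mm ahead along the pointer within 14 mm of the pink mark's centre, dial still. No bystander shifted over 20 mm or tipped; weight never let fall from over about 13 mm (all of step 1 and all of step 2); the robot touches nothing.
It fails at once if the weight is dropped: it falls, let go, from more than about 13 mm (contact force between weight and the fingers below 0.1 N and linear speed of weight above 0.5 m/s).
It fails at once if a bystander (tin, box, can, bottle, roll, mug) is shifted by more than 20 mm (distance of any of tin, staple_box, spray_can, glue_bottle, tape_roll, mug from where it was at the start of the episode above 0.02 m).
It fails at once if the can, the bottle or the mug is tipped (angle between any of spray_can, glue_bottle, mug's own z axis and vertical above 0.35 rad).
It also fails if it takes over 56 s, if anything falls off the work surface, if the arm or the gripper's body presses on something with over 40 N, if the wrist force passes 120 N, or if a joint passes its speed limit or range.

## Working session

There is one attempt and no reset: what is moved stays moved. The work goes in short steps, Python scripts to look and compute and a tool call to move; the robot and the scene stay as the last step left them, time stands still between calls to the robot, and variables do not carry over. Pictures are saved under pics/ and viewed, at most 10 in all, crops included, and the job is handed in when it is done.

Besides the shell and the picture viewer there is one more tool, called after "Emit:" in YAML: its name, and indented under it one key for each argument. jog_arm: Moves the arm, as the interface text tells. Its arguments: {"type":"object","properties":{"rows":{"type":"array"},"claw":{"type":"number"}},"required":["rows"]}

```bash
mkdir -p pics; python3 - <<'E'
from station import *
import cv2,numpy as np
print(finger_overhang, sense())
for n in("top","side"):
    im=capture(n); cv2.imwrite(f"pics/{n}0.png",im[:,:,::-1]); print(camera_model(n))
E
```

```text
0.0697 {'time_s': 0.0, 'joints': array([-6.23591880e+01,  2.20909475e+01,  3.78003915e-01, -3.05655921e-02,
       -6.84098964e+01, -1.48168503e+01]), 'joint_velocities': array([-0.02703905, -0.00367194,  0.1272417 , -0.05002083, -0.0098234 ,
        0.00809299]), 'effort': array([-1.80892352e-03, -3.90664816e+01,  1.87405533e+01,  4.22017872e+00,
        1.09519003e-02, -1.99470142e-04]), 'tcp_pos': array([ 0.1386515 , -0.60895379,  0.29114126]), 'ee_rot': array([[-9.75100265e-01, -2.21763761e-01, -5.55188576e-04],
       [-2.21764445e-01,  9.75097942e-01,  2.12936167e-03],
       [ 6.91479866e-05,  2.19946221e-03, -9.99997579e-01]]), 'wrist_force': array([0.07788138, 0.33336103, 0.55961325]), 'moment': array([-0.02464248, -0.02355102, -0.01499787]), 'gripper_force': 0.0, 'gripper_width': 0.9986183284401625}
{'fovy': 57.198320934732926, 'cx': 275.4136531986752, 'cy': 207.29144530006647, 'eye': array([0.38716295, 0.00337503, 0.95656001]), 'rotation': array([[-0.00841506, -0.98817444,  0.15310277],
       [-0.99986316,  0.01049571,  0.01278677],
       [-0.01424249, -0.15297422, -0.98812754]])}
{'fovy': 54.751796651357594, 'cx': 276.1823786674962, 'cy': 199.41028742234593, 'eye': array([0.48774356, 0.83054277, 0.69455455]), 'rotation': array([[-0.99966209,  0.00211455,  0.02590834],
       [-0.01975504,  0.58600423, -0.81006715],
       [-0.01689532, -0.81030523, -0.58576444]])}
```

View pics/top0.png

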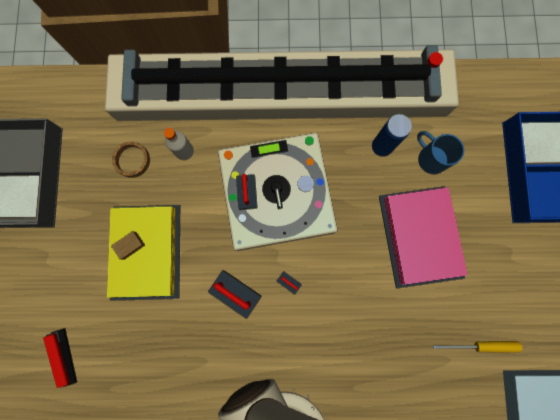

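View pics/side0.png

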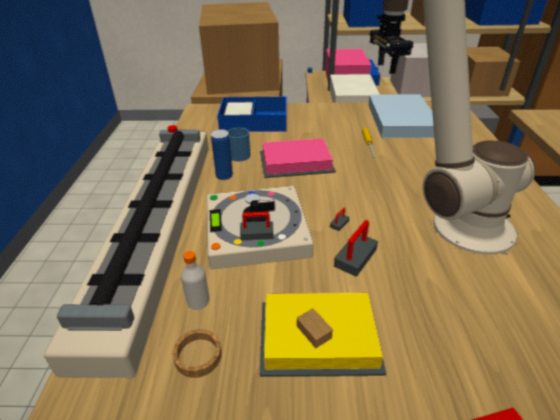

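The top view shows the control box with its dial at about (277,190) and the pointer facing down-image. The weight is at (246,191), the tin at (306,184), the pink mark at (319,204) and the pink stack at (426,236). Next I'll measure these.

```bash
cat > h.py <<'E'
import cv2,numpy as np
from station import *
def ray(name,uv,z):
    m=camera_model(name); f=210/np.tan(np.radians(m['fovy']/2))
    d=m['rotation']@np.array([(uv[0]-m['cx'])/f,(uv[1]-m['cy'])/f,1]); e=np.array(m['eye'])
    return e+d*(z-e[2])/d[2]
def blobs(mask,roi,amin=8):
    m=np.zeros_like(mask); x0,y0,x1,y1=roi; m[y0:y1,x0:x1]=mask[y0:y1,x0:x1]
    n,l,s,c=cv2.connectedComponentsWithStats(m)
    return [(s[i,4],c[i],l==i) for i in range(1,n) if s[i,4]>=amin]
E
python3 - <<'E'
from h import *
from scipy.optimize import least_squares
im=cv2.imread('pics/top0.png'); hsv=cv2.cvtColor(im,cv2.COLOR_BGR2HSV)
roi=(215,130,340,252)
P=[]
for a,c,l in blobs(((hsv[:,:,1]>110)&(hsv[:,:,2]>90)).astype(np.uint8),roi):
    p=ray('top',c,.05); h=hsv[l].mean(0).round(); print('sat',a,c.round(1),p.round(4),h)
    if 8<a<90 and c[1]>155: P.append(p[:2])
P=np.array(P); 
r=least_squares(lambda q:np.hypot(*(P-q).T)-.106,P.mean(0)); print('axis',r.x,r.fun.round(4))
# red handle
red=((hsv[:,:,1]>150)&(hsv[:,:,2]>60)&((hsv[:,:,0]<6)|(hsv[:,:,0]>176))).astype(np.uint8)
for a,c,l in blobs(red,(232,165,260,218)):
    ys,xs=np.nonzero(l); (rc,rs,an)=cv2.minAreaRect(np.c_[xs,ys].astype(np.float32))
    b=np.array([ray('top',q,.115)[:2] for q in cv2.boxPoints((rc,rs,an))]); print('handle',a,ray('top',rc,.113).round(4),b.round(4).tolist())
pk=((hsv[:,:,1]>120)&(abs(hsv[:,:,0].astype(int)-168)<9)&(hsv[:,:,2]>190)).astype(np.uint8)
for a,c,l in blobs(pk,(370,170,480,300),500):
    ys,xs=np.nonzero(l); R=cv2.minAreaRect(np.c_[xs,ys].astype(np.float32))
    print('pink',a,[ray('top',q,.045)[:2].round(4).tolist() for q in cv2.boxPoints(R)],ray('top',R[0],.045))
# black boss / pointer white line
v=hsv[:,:,2]
for a,c,l in blobs(((v<45)).astype(np.uint8),(258,170,300,215),30): print('black',a,c,ray('top',c,.07))
for a,c,l in blobs(((v>150)&(hsv[:,:,1]<60)).astype(np.uint8),(270,185,288,212),5):
    ys,xs=np.nonzero(l); print('line',a,c,[ray('top',q,.094).round(4).tolist() for q in ((xs[ys==ys.min()].mean(),ys.min()),(xs[ys==ys.max()].mean(),ys.max()))])
cv2.imwrite('pics/crop.png',cv2.resize(im[125:255,210:345],None,fx=4.4,fy=4.4,interpolation=cv2.INTER_CUBIC))
E
```

```text
sat 4460 [278.7 188.4] [0.5735 0.0067 0.05  ] [ 20. 126. 137.]
sat 55 [308.8 140.4] [ 0.6923 -0.068   0.05  ] [ 64. 178. 139.]
sat 167 [268.5 148.1] [0.6739 0.0307 0.05  ] [ 43. 210. 173.]
sat 70 [227.8 154.5] [0.6591 0.1301 0.05  ] [ 14. 206. 187.]
sat 51 [309.5 161.4] [ 0.6392 -0.0685  0.05  ] [ 15. 201. 172.]
sat 46 [234.4 174.4] [0.6091 0.1136 0.05  ] [ 32. 174. 172.]
sat 120 [244.5 187.5] [0.5765 0.0891 0.05  ] [  1. 227. 153.]
sat 48 [319.5 181.5] [ 0.5893 -0.0915  0.05  ] [111. 176. 173.]
sat 44 [232.5 197. ] [0.5537 0.1177 0.05  ] [ 66. 193. 134.]
sat 36 [318.  203.9] [ 0.5347 -0.0864  0.05  ] [168. 124. 187.]
axis [0.57217837 0.01338618] [-0.0002  0.0008  0.0002 -0.      0.0006]
handle 135 [0.5611 0.0829 0.113 ] [[0.5938, 0.0908], [0.5945, 0.08], [0.528, 0.0746], [0.5273, 0.0853]]
pink 4155 [[0.5505, -0.2571], [0.5765, -0.3995], [0.3703, -0.4223], [0.3456, -0.2847]] [ 0.4589153  -0.34102716  0.045     ]
black 508 [275.68897638 188.07283465] [0.57017202 0.01381694 0.07      ]
line 21 [278.14285714 197.76190476] [[0.5607, 0.0106, 0.094], [0.526, 0.0052, 0.094]]
line 131 [278.95419847 207.00763359] [[0.5396, -0.012, 0.094], [0.5122, 0.0076, 0.094]]
```

View pics/crop.png

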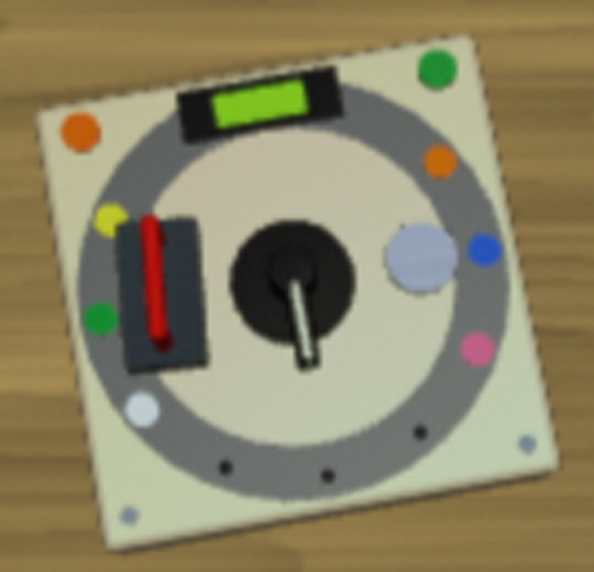

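The pointer is at the middle notch (about 189° in the world) and the pink mark is at about 249°. That is +60°, so two clicks anticlockwise. First I'll move over the weight.

Emit:
jog_arm:
  rows:
    - [[0,0,0,0.136],[-0.03,0.0408,0,0],[-0.03,0.0408,0,0],[-0.03,0.0408,0,0],[-0.03,0.0408,0,0],[-0.03,0.0408,0,0],[-0.03,0.0408,0,0],[-0.03,0.0408,0,0],[-0.03,0.0408,0,0],[-0.03,0.0408,0,0],[-0.03,0.0408,0,0],[-0.03,0.0408,0,0],[-0.03,0.0408,0,0],[-0.03,0.0408,0,0],[-0.03,0.0408,0,0],[-0.03,0.0408,0,0],[-0.03,0.0408,0,0],[0,0,0,0],[0,0,0,0]]
  claw: 0.45

```text
time_s: 2.48
tcp_pos: [0.5591, 0.0828, 0.2916]
ee_rot: [[-0.996, -0.088, -0.002], [-0.088, 0.996, -0.001], [0.002, -0.0, -1.0]]
wrist_force: [-0.7, 0.7, -0.3]
gripper_width: 0.446
gripper_force: 0.0
```

```bash
cat >> h.py <<'E'
def togo(p):
    s=sense(); print(s['time_s'],s['tcp_pos'].round(4),'yang',np.degrees(np.arctan2(s['ee_rot'][1,1],s['ee_rot'][0,1])).round(2),'shift',(s['ee_rot'].T@(np.array(p)-s['tcp_pos'])).round(4),'w',round(s['gripper_width'],3),s['wrist_force'].round(1),s['joints'].round(1))
E
python3 - <<'E'
from h import *
togo((.561,.083,.162))
im=capture('side')[:,:,::-1]; cv2.imwrite('pics/s1.png',cv2.resize(im[100:300,150:370],None,fx=2.7,fy=2.7,interpolation=cv2.INTER_CUBIC))
E
```

```text
2.475 [0.5591 0.0828 0.2916] yang 95.04 shift [-2.100e-03  1.000e-04  1.296e-01] w 0.446 [-0.7  0.7 -0.3] [  24.8   16.3   -8.1   -0.   -65.7 -109.8]
```

View pics/s1.png

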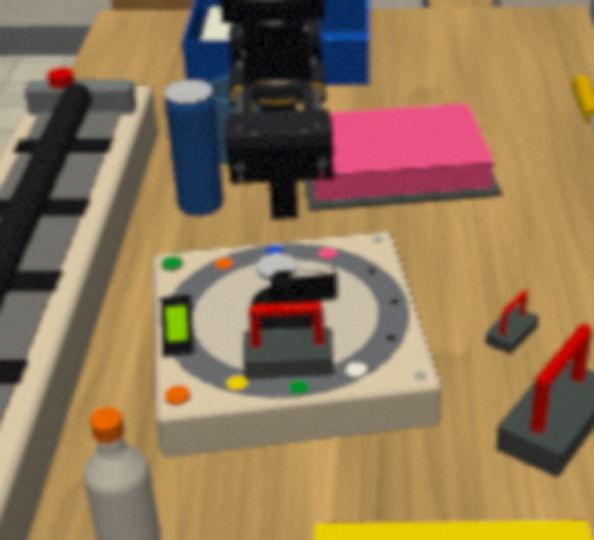

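The side view shows the gripper above the handle at crop (285,310), lined up with it. I'll go down and grip.

Emit:
jog_arm:
  rows:
    - [[-0.002,0,0.03,0],[0,0,0.04,0],[0,0,0.03,0],[0,0,0.02,0],[0,0,0.01,0],[0,0,0,0],[0,0,0,0]]

```text
time_s: 3.4
tcp_pos: [0.5621, 0.0831, 0.1634]
ee_rot: [[-0.996, -0.088, 0.002], [-0.088, 0.996, 0.001], [-0.002, 0.0, -1.0]]
wrist_force: [0.1, 0.3, 0.8]
gripper_width: 0.45
gripper_force: 0.0
```

Emit:
jog_arm:
  rows:
    - [[0,0,0,0],[0,0,0,0],[0,0,0,0],[0,0,0,0],[0,0,0,0],[0,0,0,0]]
  claw: 0

```text
time_s: 4.15
tcp_pos: [0.5617, 0.0828, 0.1624]
ee_rot: [[-0.996, -0.088, 0.0], [-0.088, 0.996, -0.0], [0.0, -0.0, -1.0]]
wrist_force: [0.5, -4.0, 1.2]
gripper_width: 0.101
gripper_force: 30.0
```

Emit:
jog_arm:
  rows:
    - [[0,0,-0.01,0],[0,0,-0.02,0],[0,0,-0.03,0],[0,0,-0.03,0],[0,0,-0.01,0],[0.005,-0.015,0,0],[0.01,-0.03,0,0],[0.0139,-0.0413,0,0],[0.0139,-0.0413,0,0],[0.0139,-0.0413,0,0],[0.0139,-0.0413,0,0],[0.0139,-0.0413,0,0],[0.0139,-0.0413,0,0],[0.0139,-0.0413,0,0],[0.0134,-0.0391,0,0],[0.01,-0.03,0,0],[0.003,-0.01,0,0],[0,0,0,0],[0,0,0,0]]

```text
time_s: 6.52
tcp_pos: [0.4594, -0.3398, 0.2615]
ee_rot: [[-0.996, -0.088, -0.001], [-0.088, 0.996, 0.001], [0.001, 0.001, -1.0]]
wrist_force: [0.4, 0.6, -7.0]
gripper_width: 0.103
gripper_force: 30.0
```

```bash
python3 - <<'E'
from h import *
togo((.460,-.341,.158))
im=capture('side')[:,:,::-1]; cv2.imwrite('pics/s2.png',cv2.resize(im[60:240,180:400],None,fx=2.7,fy=2.7,interpolation=cv2.INTER_CUBIC))
E
```

```text
6.525 [ 0.4594 -0.3398  0.2615] yang 95.06 shift [-0.0006 -0.0014  0.1035] w 0.103 [ 0.4  0.6 -7. ] [-20.3  18.3  -9.8  -0.  -62.  -64.7]
```

View pics/s2.png

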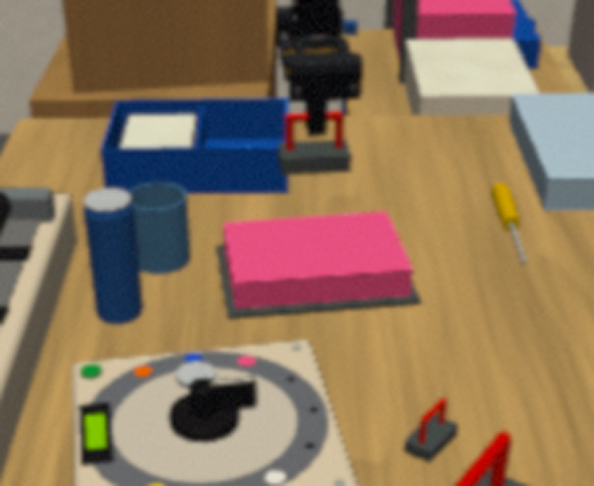

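The weight hangs level from the gripper at crop (317,155), above the pink stack. I'll lower it gently.

Emit:
jog_arm:
  rows:
    - [[0,-0.001,0.015,0],[0,0,0.025,0],[0,0,0.025,0],[0,0,0.018,0],[0,0,0.01,0],[0,0,0.005,0],[0,0,0.002,0],[0,0,0.001,0],[0,0,0.001,0],[0,0,0,0],[0,0,0,0]]

```text
time_s: 7.95
tcp_pos: [0.4598, -0.3416, 0.1604]
ee_rot: [[-0.996, -0.088, 0.0], [-0.088, 0.996, -0.0], [-0.0, -0.0, -1.0]]
wrist_force: [-0.0, 0.1, -7.0]
gripper_width: 0.101
gripper_force: 30.0
```

Emit:
jog_arm:
  rows:
    - [[0,0,0.001,0],[0,0,0.001,0],[0,0,0.001,0],[0,0,0,0],[0,0,0,0]]

```text
time_s: 8.57
tcp_pos: [0.4598, -0.3417, 0.1574]
ee_rot: [[-0.996, -0.088, 0.0], [-0.088, 0.996, -0.0], [-0.0, -0.0, -1.0]]
wrist_force: [-0.2, -0.6, -5.7]
gripper_width: 0.103
gripper_force: 30.0
```

Contact is just starting, so I'll press 1 mm further, release, and then rise.

Emit:
jog_arm:
  rows:
    - [[0,0,0.001,0],[0,0,0,0],[0,0,0,0]]

```text
time_s: 8.95
tcp_pos: [0.4598, -0.3419, 0.1572]
ee_rot: [[-0.996, -0.088, 0.0], [-0.088, 0.996, -0.001], [-0.0, -0.001, -1.0]]
wrist_force: [-3.3, 0.7, 4.0]
gripper_width: 0.098
gripper_force: 30.0
```

Emit:
jog_arm:
  rows:
    - [[0,0,0,0],[0,0,0,0],[0,0,0,0],[0,0,0,0],[0,0,-0.01,0],[0,0,-0.03,0],[0,0,-0.05,0],[0,0,-0.03,0],[0,0,0,0],[0,0,0,0]]
  claw: 0.45

```text
time_s: 10.2
tcp_pos: [0.4593, -0.3413, 0.2758]
ee_rot: [[-0.996, -0.087, -0.001], [-0.087, 0.996, 0.001], [0.001, 0.001, -1.0]]
wrist_force: [-1.2, 0.5, -0.5]
gripper_width: 0.452
gripper_force: 0.0
```

```bash
python3 - <<'E'
from h import *
togo((.460,-.341,.158))
im=capture('side')[:,:,::-1]; cv2.imwrite('pics/s3.png',cv2.resize(im[60:280,180:400],None,fx=2.7,fy=2.7,interpolation=cv2.INTER_CUBIC))
E
```

```text
10.2 [ 0.4593 -0.3413  0.2758] yang 95.02 shift [-8.000e-04  1.000e-04  1.178e-01] w 0.452 [-1.2  0.5 -0.5] [-20.4  17.7  -8.5  -0.  -63.9 -64.6]
```

View pics/s3.png

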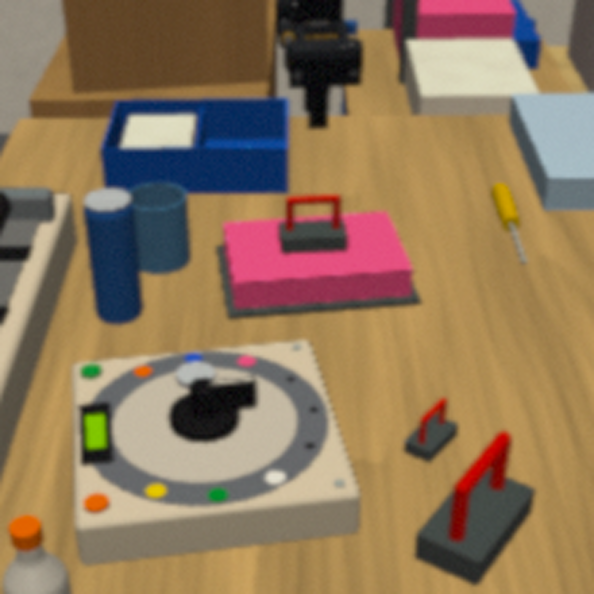

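The weight stands flat in the middle of the pink stack, at crop (313,235), and has been released. Next I'll straddle the pointer with loosely opened fingers and sweep it round the axis.

Emit:
jog_arm:
  rows:
    - [[-0.0129,0.0426,0,0],[-0.0129,0.0426,0,0],[-0.0129,0.0426,0,0],[-0.0129,0.0426,0,0],[-0.0129,0.0426,0,0],[-0.0129,0.0426,0,0],[-0.0129,0.0426,0,0],[-0.0129,0.0426,0,0],[0,0,0,-0.077],[0,0,0.03,0],[0,0,0,0],[0,0,0,0]]
  claw: 0.28

```text
time_s: 11.75
tcp_pos: [0.5329, 0.0067, 0.2464]
ee_rot: [[-0.986, -0.164, -0.0], [-0.164, 0.986, -0.001], [0.0, -0.001, -1.0]]
wrist_force: [0.1, 0.3, 0.1]
gripper_width: 0.277
gripper_force: 0.0
```

```bash
python3 - <<'E'
from h import *
togo((.5325,.007,.141))
im=capture('side')[:,:,::-1]; cv2.imwrite('pics/s4.png',cv2.resize(im[110:280,180:330],None,fx=3.5,fy=3.5,interpolation=cv2.INTER_CUBIC))
E
```

```text
11.75 [0.5329 0.0067 0.2464] yang 99.45 shift [0.0003 0.0004 0.1054] w 0.277 [0.1 0.3 0.1] [ 18.2  15.4 -16.4   0.  -58.2 -98.8]
```

View pics/s4.png

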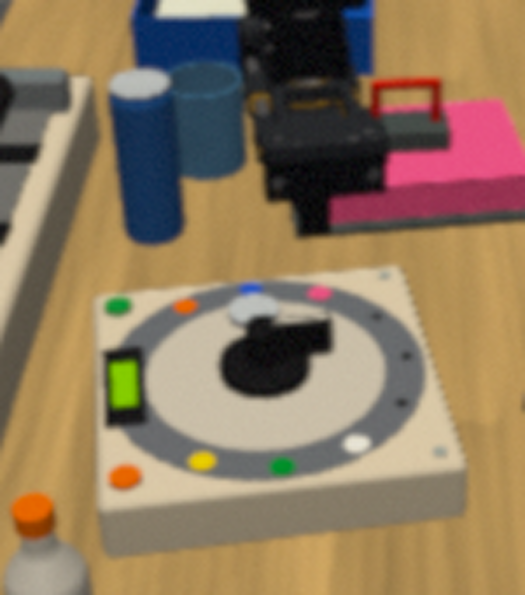

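The pointer is at (330,335), aimed at the middle dot, and the fingers are above its outer end. I'll descend over it.

Emit:
jog_arm:
  rows:
    - [[0,0,0.03,0],[0,0,0.03,0],[0,0,0.02,0],[0,0,0.012,0],[0,0,0.008,0],[0,0,0.005,0],[0,0,0,0],[0,0,0,0]]

```text
time_s: 12.8
tcp_pos: [0.533, 0.007, 0.1418]
ee_rot: [[-0.986, -0.164, 0.001], [-0.164, 0.986, 0.0], [-0.001, 0.0, -1.0]]
wrist_force: [-0.0, 0.4, -0.3]
gripper_width: 0.284
gripper_force: 0.0
```

Emit:
jog_arm:
  rows:
    - [[-5e-05,-0.0021,0,-0.0524],[-5e-05,-0.0021,0,-0.0524],[-5e-05,-0.0021,0,-0.0524],[-5e-05,-0.0021,0,-0.0524],[-5e-05,-0.0021,0,-0.0524],[-5e-05,-0.0021,0,-0.0524],[-5e-05,-0.0021,0,-0.0524],[-5e-05,-0.0021,0,-0.0524],[-5e-05,-0.0021,0,-0.0524],[-5e-05,-0.0021,0,-0.0524],[-5e-05,-0.0021,0,-0.0524],[-5e-05,-0.0021,0,-0.0524],[-5e-05,-0.0021,0,-0.0524],[-5e-05,-0.0021,0,-0.0524],[-5e-05,-0.0021,0,-0.0524],[-5e-05,-0.0021,0,-0.0524],[-5e-05,-0.0021,0,-0.0524],[-5e-05,-0.0021,0,-0.0524],[-5e-05,-0.0021,0,-0.0524],[-5e-05,-0.0021,0,-0.0524]]

```text
time_s: 15.3
tcp_pos: [0.5584, -0.0241, 0.1418]
ee_rot: [[-0.349, -0.937, 0.001], [-0.937, 0.349, 0.0], [-0.0, -0.001, -1.0]]
wrist_force: [-0.4, -0.4, -1.3]
gripper_width: 0.28
gripper_force: 0.0
```

Emit:
jog_arm:
  rows:
    - [[0,0,0,0],[0,0,0,0],[0,0,0,0]]

```text
time_s: 15.68
tcp_pos: [0.5581, -0.0241, 0.1414]
ee_rot: [[-0.351, -0.936, 0.0], [-0.936, 0.351, 0.0], [-0.0, -0.0, -1.0]]
wrist_force: [0.2, 0.9, -0.3]
gripper_width: 0.278
gripper_force: 0.0
```

```bash
python3 - <<'E'
from h import *
togo((.572+.04*np.cos(np.radians(249.4)),.0135+.04*np.sin(np.radians(249.4)),.141))
E
```

```text
15.675 [ 0.5581 -0.0241  0.1414] yang 159.47 shift [-0.0001  0.0002  0.0004] w 0.278 [ 0.2  0.9 -0.3] [ 14.2  24.6 -20.   -0.  -45.4 -34.7]
```

Emit:
jog_arm:
  rows:
    - [[0,0,-0.01,0],[0,0,-0.03,0],[0,0,-0.05,0],[0,0,-0.05,0],[0,0,-0.03,0],[0.01,0.03,0,0],[0.02,0.05,0,0],[0.02,0.05,0,0],[0,0,0,0],[0,0,0,0]]

```text
time_s: 16.92
tcp_pos: [0.4193, -0.0253, 0.3124]
ee_rot: [[-0.35, -0.937, 0.003], [-0.937, 0.35, 0.001], [-0.001, -0.002, -1.0]]
wrist_force: [-0.2, 0.5, 0.2]
gripper_width: 0.285
gripper_force: 0.0
```

```bash
python3 - <<'E'
from h import *
togo((.56,.0,.141))
im=capture('side')[:,:,::-1]; cv2.imwrite('pics/s5.png',cv2.resize(im[110:280,180:340],None,fx=3.5,fy=3.5,interpolation=cv2.INTER_CUBIC))
im=capture('top')[:,:,::-1]; cv2.imwrite('pics/t5.png',cv2.resize(im[110:300,210:480],None,fx=2.9,fy=2.9,interpolation=cv2.INTER_CUBIC))
E
```

```text
16.925 [ 0.4193 -0.0253  0.3124] yang 159.51 shift [-0.0727 -0.1225  0.1718] w 0.285 [-0.2  0.5  0.2] [ 18.9   0.5 -24.3   0.  -65.1 -39.4]
```

View pics/s5.png

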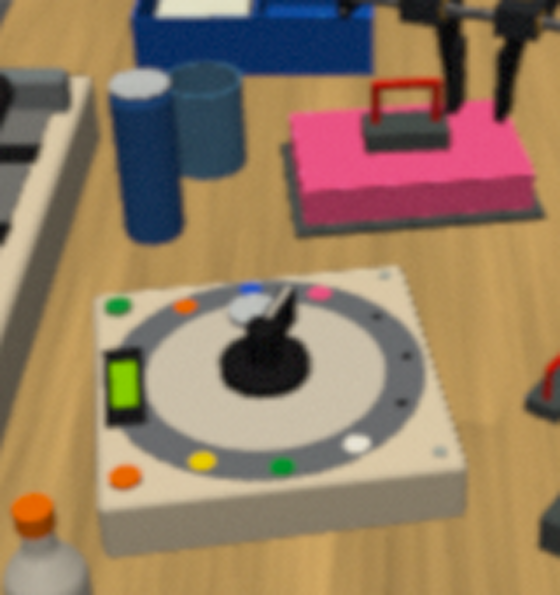

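View pics/t5.png

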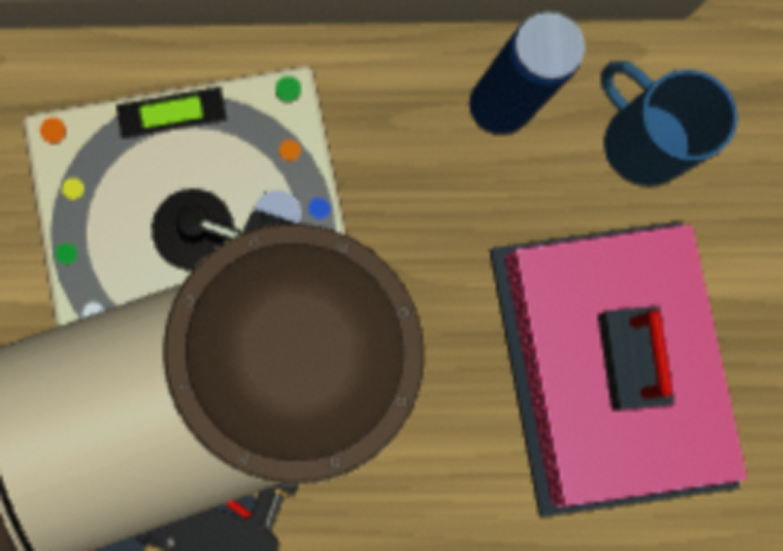

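Both views show the pointer resting toward the pink mark (its white line in the top crop runs from (203,223) to (240,238), about 21° below horizontal, as expected). The weight sits centred on the pink stack, and the tin hasn't moved. I'll hand in.

```bash
python3 -c "
from station import *
print(finish_job())"
```

```text
the job is handed in; nothing more can be done
None
```

The job is handed in, with no verdict returned: in the last pictures the weight stands released on the middle of the pink stack, and the dial, turned two clicks anticlockwise, points at the pink mark.

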